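Crank a stuck tool bit out of its holder

TASK

The tool bit is stuck in the blue holder. Turn the crank clockwise (seen from above): after a little play it goes heavy, and when the resistance suddenly drops away the bit is free, so stop there and do not crank on hard against the end buffer. Then draw the loose bit straight out and lay it flat, lengthwise along the middle of the oilstone; do not pull at it while it is still gripped, and do not drop it.

Things in the scene. Friction and masses are not known exactly. Their poses are not given: they have to be found in the camera images.
- press: blue bit holder screwed to the bench. Origin on the bench below it; its own -y points out of the mouth along the bit, z up. Block from y = +90 to -50 mm, 64 mm wide, top 78 mm above the bench, foot plate 8 mm thick. Inside, unseen: the crank drives a push block that pushes the bit's rear end towards -y; a spring shoe pinches the bit sideways until its rear end has passed the shoe
- mouth (a point): middle of the lower edge of the holder's mouth (y = -50 mm of the holder), 40 mm above the bench, axes as the holder's. The mouth is 16 mm high, so the bit's rear end must be drawn past it along -y before the bit can be lifted. From here a steel rail 9 mm wide runs 62 mm on to -y with the bit on it; on its first 10 mm stand two guide cheeks 14 mm apart inside, 24 mm outside, 6 mm above the rail
- crank (a joint): crank angle in rad, grows clockwise seen from above, 0 to 1.5 at the start, ends at 9.5; 1 rad pushes 7 mm. At 0 the arm points along the holder's +x. Force along the circle at the knob: about 1 N in the play at first (up to 3.4 rad from angle 0), some 4 to 12 N, easing a little, while the bit is gripped, 1 to 2 N once it is free; it stays where it is left
- crank_axis (a point): point on the crank's upright axis, 112 mm above the bench; the knob circles it at 45 mm radius. Where the bit comes free differs each time and cannot be seen: it must be pushed 7 to 37 mm. About 5 mm after that the push block meets the end buffer, a spring that starts at 25 N of push (4 N at the knob) and takes 50 N at 5 mm; it must not be pressed that far
- crank_knob (a point): middle of the black upright knob at the end of the crank arm, 112 mm above the bench; it spins freely on its pin, so the wrist need not turn. Diameter 22 mm, height 38 mm (19 mm above and below this point). Best held from above
- bit_mid (a point): centre of the stuck tool bit, a ground steel bar 13 mm x 120 mm x 13 mm with a dark blue band, 0.15 kg; its y axis runs along its length (in line with the holder's y at the start), z up. Its outer part shows on the rail
- stone_top (a point): centre of the top face of the oilstone, a loose brown and black block 45 mm x 125 mm x 24 mm lying flat on the bench; its y axis runs along its length, the point is 24 mm above the bench
Not all that is in view belongs to the job. What is shaped like the part that bears stone_top but purple or red is not meant.

How it is judged:
By the outcome, as a careful person would: the job done as asked, in the order asked, and still so for the second after the job is handed in, with the robot touching nothing.
It also fails if it takes over 72 s, if anything falls off the work surface, if the arm or the gripper's body presses on something with over 40 N, if the wrist force passes 120 N, or if a joint passes its speed limit or range.

ROBOT

A 6-joint arm with a two-finger parallel gripper is mounted at the origin on a cart in front of the work surface, level with it; the furniture and walls round the work are solid. World frame = base frame: x ahead of the robot, y to its left, z up, the work surface at z = 0. Lengths are in m, angles in rad, forces in N, time in s.
With the tool pointing down it reaches from about 0.35 to 0.875 m from the base axis. Payload 4.2 kg.
Tool frame: the origin (TCP) lies midway between the tips of the shut fingers; the grasp point (between the pads) lies 19 mm behind it; z points along the fingers, y is the line along which they close (so a half turn about z gives the same grasp; the last joint's range is limited). The gripper opens to 85 mm and grips with 20 to 120 N. Pads are 22 mm wide; open, the fingers measure 114 mm over their backs; the gripper's body (76 mm by 85 mm) begins 54 mm behind the grasp point. The pads swing forward as they close: fully open they stand 13 mm farther back than shut.
Start: joints at [-1.043, 0.385, 0.008, 0, -1.194, -0.259], TCP at [0.166, -0.603, 0.231] pointing down, gripper open.
Joint ranges: [-3.14, 3.14], [-1.21, 2.06], [-1.07, 1.41], [-3.16, 2.05], [-2.99, -0.16], [-3.1, 3.1]. Speed limits (rad/s): [2.79, 2.79, 3.14, 3.14, 3.14, 3.14].

INTERFACE

Orientations are given as a rotation vector (axis times angle).
In Python, from station import arm gives the robot as it stands.
- The arm moves only by the tool move_arm, never from a script. Its argument "series" is text: rows parted by semicolons, each of 7 numbers parted by spaces: the shift along the tool's x, y, z in units of 0.02 m (1.0 is 0.02 m), then the turn, a rotation vector about the tool's x, y, z in units of 0.1 rad (1.0 is 0.1 rad), then the finger opening in mm, from 0 to 85.4. In form: x y z ax ay az hand; .... A call has 1 to 8 rows; each row shifts and turns the commanded pose from where the row before left it, along the tool's axes as they then stand; what a row does not reach is not made up. A row lasts 1/10 s, in which the tool goes at most 50 mm and 8.59 degrees, less where a joint would pass 70% of its speed; a pose out of reach is approached as far as the arm can. A call with a number of a shift or a turn outside -1 to 1 is refused whole. A call with a gripper value outside its range is refused whole. The fingers move at their own pace and stop on an object; "grip_force" is the grip in N (left out, the last holds). Time passes only in rows, so rows that do not move let the fingers close. It gives the time, the measured TCP pose, the force, the opening and the grip force at its end, in the units of the state.
- arm.get_obs(): the state, without advancing time (a new reading comes with each control period).
- arm.grab_frame(name): name is "side" or "top" or "wrist"; returns the picture (400x640x3 uint8, red, green, blue); there is no depth.
- arm.camera_model(name): a dict with "mtx" (3x3 intrinsics, pixels), "xyz" and "attitude" of the camera in the world; the wrist camera has in their place "tool_from_camera" (4x4, takes a point from camera to tool coordinates, whose origin is the TCP and whose axes are the flange's). Camera axes: x right, y down, z forward; pixel columns grow to the right and rows downward; lengths in m; the calibration is good to about 2 mm. A picture is of the moment at which its call begins: read the wrist's pose just before it. camera_model takes no time and is no camera call.
- arm.job_done(): hands the job in; it is judged then, once.
Trained networks look in the newest picture that a camera, given by its name, has taken for a name from the list of things; names that differ only in an ending like _2 or _b are one class to them, and where a whole thing is asked for, a point or a joint stands for the part that bears it (a point fixed in the world has none). Each returns a list of dicts, best first, with "conf" (0 to 1); they miss things now and then, are a little off and sometimes report something else, mostly with a low value. They report only what shows in the picture. A call takes as long as a camera call. They do not tell look-alikes from the thing itself.
- arm.silhouettes(target, camera): "region" (400x640 bool, what is visible of it) and "pixel" ([column, row] in pixels, amid what is visible of it).
The state is a dict: "clock": time; "joint_pos": joint angles; "joint_velocities": joint speeds; "tau": joint torques, N m; "eef_pos": TCP position; "orientation": TCP orientation; "contact_force": force on the tool from outside, world axes, zero at the start; "wrist_torque": the same for the moment, N m; "gripper_width": opening from 0.0 (shut) to 1.0 (fully open); "finger_force": force on a finger pad.
Only numpy, scipy, OpenCV 4.12 (cv2) and the standard library are available. Lean on these libraries where they do the work, as an engineer would, in place of code of your own. Each camera call takes 0.05 s, during which the arm holds its last target. There are 200 camera calls.

## Working session

There is one attempt and no reset: what is moved stays moved. The work goes in short steps, Python scripts to look and compute and a tool call to move; the robot and the scene stay as the last step left them, time stands still between calls to the robot, and variables do not carry over. Pictures are saved under pics/ and viewed, at most 10 in all, crops included, and the job is handed in when it is done.

Besides the shell and the picture viewer there is one more tool, called as name(argument=value, ...) on one line, values as JSON. move_arm: Moves the arm, as the interface text tells. Shifts and turns lie within -1 to 1; 1 stands for 0.02 m of shift or 0.1 rad of turn. Its arguments: {"type":"object","properties":{"series":{"type":"string"},"grip_force":{"type":"number"}},"required":["series"]}

```bash
mkdir -p pics; ls
cat > h.py <<'E'
import numpy as np, cv2
from scipy.spatial.transform import Rotation as R
from station import arm
def cam(n,obs=None):
    m=arm.camera_model(n); K=np.array(m["mtx"])
    if "xyz" in m:
        a=np.array(m["attitude"]); r=a if a.shape==(3,3) else R.from_rotvec(a).as_matrix()
        return K,r,np.array(m["xyz"])
    T=np.array(m["tool_from_camera"]); o=obs or arm.get_obs()
    rt=R.from_rotvec(o["orientation"]).as_matrix()
    return K,rt@T[:3,:3],rt@T[:3,3]+np.array(o["eef_pos"])
def toz(c,px,z):
    K,r,t=c; d=r@np.linalg.solve(K,[px[0],px[1],1.]); return t+d*(z-t[2])/d[2]
def proj(c,p):
    K,r,t=c; q=K@(r.T@(np.array(p)-t)); return q[:2]/q[2]
def grab(n,f):
    im=arm.grab_frame(n); cv2.imwrite("pics/"+f,im[:,:,::-1]); return im
E
python3 - <<'E'
from h import *
for n in ["side","top"]:
    m=arm.camera_model(n); print(n,m)
    grab(n,n+"1.png")
    for t in ["press","crank","crank_knob","bit_mid","stone_top"]:
        for s in arm.silhouettes(t,n)[:4]:
            print(n,t,round(s["conf"],2),np.round(s["pixel"]),s["region"].sum(), cv2.minAreaRect(np.argwhere(s["region"])[:,::-1].astype(np.float32)))
print(arm.get_obs())
E
```

```text
pics
side {'mtx': array([[390.39583115,   0.        , 319.9246104 ],
       [  0.        , 390.39583115, 200.751232  ],
       [  0.        ,   0.        ,   1.        ]]), 'xyz': array([0.22050531, 0.70398448, 0.48536779]), 'attitude': array([-0.47750146,  2.45795512, -1.51582855])}
side press 0.73 [262. 284.] 5296 ((272.2182922363281, 290.86846923828125), (90.65738677978516, 91.7808837890625), 11.633633613586426)
side crank 0.65 [246. 260.] 522 ((249.11817932128906, 258.5502014160156), (45.79524230957031, 17.865877151489258), 52.76516342163086)
side crank_knob 0.7 [246. 262.] 572 ((249.23171997070312, 259.4146423339844), (45.91508483886719, 19.52172088623047), 51.34019470214844)
side bit_mid 0.42 [306. 252.] 117 ((306.0000305175781, 248.50003051757812), (9.192387580871582, 14.849241256713867), 45.0)
side stone_top 0.92 [285. 216.] 794 ((284.9906921386719, 214.5676727294922), (50.487525939941406, 16.77224349975586), 7.853312015533447)
side stone_top 0.86 [363. 230.] 949 ((361.5377502441406, 231.367919921875), (53.33704376220703, 18.089956283569336), 1.9091525077819824)
side stone_to
[... 1766 characters left out ...]
ck': 0.6, 'joint_pos': array([-1.04345428e+00,  3.84659370e-01,  7.88965058e-03, -1.27653458e-05,
       -1.19401832e+00, -2.58584922e-01]), 'joint_velocities': array([ 0.00184463,  0.00118532,  0.0001794 , -0.00031141,  0.00210587,
       -0.00042936]), 'tau': array([ 6.98796321e-04, -3.91830575e+01,  1.88531899e+01,  4.18879598e+00,
       -3.50894325e-04, -2.86857002e-06]), 'eef_pos': array([ 0.16596418, -0.6025258 ,  0.23133067]), 'orientation': array([-4.20884104e-01,  3.11325748e+00, -4.88821691e-06]), 'contact_force': array([ 0.38350255, -0.0904827 ,  0.06379643]), 'wrist_torque': array([-0.04798288,  0.01595618, -0.02637302]), 'finger_force': 0.0, 'gripper_width': 1.0048377784946634}
```

Run:
```python
import cv2
a=cv2.imread("pics/top1.png")[120:300,150:500]
cv2.imwrite("pics/top1c.png",cv2.resize(a,None,fx=2.28,fy=2.28,interpolation=cv2.INTER_CUBIC))
```

```text
(no output)
```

View pics/top1c.png

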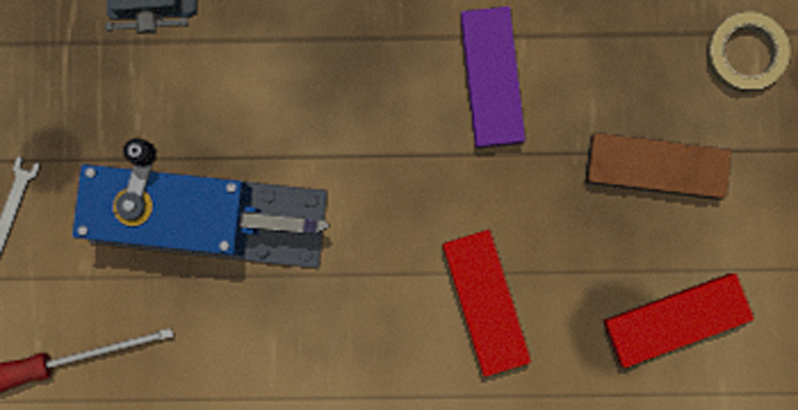

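View pics/side1.png

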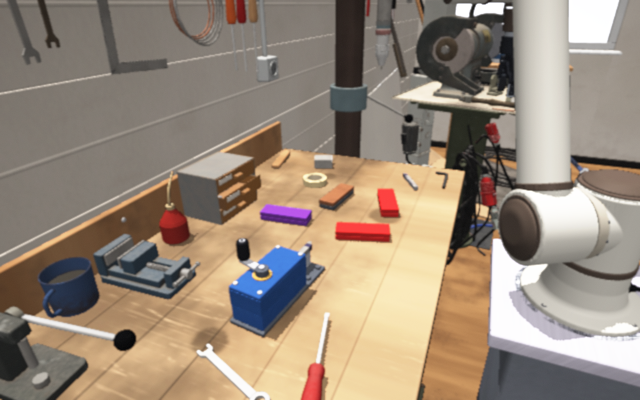

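The top crop shows the blue holder with its crank (knob px ≈ (211,187), hub ≈ (207,211)) and the bit at ≈ (272,218). There are four stone-shaped blocks: brown (439,192), purple (366,154), red (364,253) and red (448,260). By the description the brown one is the oilstone. The side view agrees: brown at (336,196), knob at (243,248).

Run:
```python
from h import *
c=cam("top"); s=cam("side"); f=lambda u,v:(150+u/2.28,120+v/2.28)
im=cv2.imread("pics/top1.png"); hsv=cv2.cvtColor(im,cv2.COLOR_BGR2HSV)
scr=[toz(c,f(*p),.080) for p in [(90,173),(231,187),(223,245),(82,231)]]
print("screws",np.round(scr,4)); ctr=np.mean(scr,0)
d=scr[1]-scr[0]+scr[2]-scr[3]; yaw=np.arctan2(-d[1],-d[0])-np.pi/2; print("ctr",ctr,"yaw",yaw,np.linalg.norm(scr[1]-scr[0]),np.linalg.norm(scr[1]-scr[2]))
ey=np.array([-np.sin(yaw),np.cos(yaw),0]);ex=np.array([np.cos(yaw),np.sin(yaw),0])
print("mouth",ctr-.07*ey)
def rect(m,z):
    n,l,st,_=cv2.connectedComponentsWithStats(m.astype(np.uint8)); k=1+np.argmax(st[1:,4])
    b=cv2.boxPoints(cv2.minAreaRect(np.argwhere(l==k)[:,::-1].astype(np.float32)))
    q=np.array([toz(c,p,z) for p in b]); print(np.round(b),np.round(q,4).tolist(),"c",q.mean(0),[np.linalg.norm(q[i]-q[i-1]).round(4) for i in range(4)]); return q
m=(hsv[...,0]>100)&(hsv[...,0]<125)&(hsv[...,1]>150)&(hsv[...,2]>40); m[:,:150]=0;m[:,300:]=0
rect(m,.078)
h=hsv[192,439];print(h)
arm.grab_frame("top"); S=[x for x in arm.silhouettes("stone_top","top") if abs(x["pixel"][0]-439)<8 and abs(x["pixel"][1]-192)<10]
q=rect(S[0]["region"],.024)
k=toz(c,f(140,152),.131); hub=toz(c,f(130,207),.112); print("knob",k,"hub",hub,"r",np.linalg.norm((k-hub)[:2]), "hub in holder",(hub-ctr)@ex,(hub-ctr)@ey+.02)
v=k-hub; print("crank ang",np.arctan2(-(v@ey),v@ex))
print("bit end",[ (toz(c,f(*p),.053)-ctr)@ey+.02 for p in [(327,227)]], [(toz(c,f(327,227),.053)-ctr)@ex])
print("side chk knob",proj(s,k),"hub",proj(s,hub),"stone",proj(s,q.mean(0)),proj(s,ctr))
```

```text
screws [[0.5501 0.2837 0.08  ]
 [0.5364 0.1625 0.08  ]
 [0.487  0.1694 0.08  ]
 [0.5004 0.2901 0.08  ]]
ctr [0.51846683 0.22645436 0.08      ] yaw -0.11155050211370687 0.12197865021682196 0.049929204979165503
mouth [0.51067448 0.15688943 0.08      ]
[[181. 224.]
 [185. 192.]
 [262. 200.]
 [259. 232.]] [[0.4956, 0.2995, 0.078], [0.5586, 0.2933, 0.078], [0.5403, 0.1412, 0.078], [0.4776, 0.1481, 0.078]] c [0.51803761 0.22052612 0.078     ] [np.float64(0.1525), np.float64(0.0633), np.float64(0.1532), np.float64(0.0631)]
[ 13 164 112]
[[406. 201.]
 [409. 177.]
 [471. 185.]
 [468. 208.]] [[0.5386, -0.1463, 0.024], [0.5869, -0.1532, 0.024], [0.5698, -0.2802, 0.024], [0.5217, -0.2729, 0.024]] c [ 0.55421607 -0.21313896  0.024     ] [np.float64(0.1277), np.float64(0.0488), np.float64(0.1282), np.float64(0.0486)]
knob [0.56220995 0.22867776 0.131     ] hub [0.51855026 0.24123942 0.112     ] r 0.045430865894543704 hub in holder -0.0015629510739088347 0.03470245231488056
crank ang 0.16860018621757958
bit end [np.float64(-0.1246747396036212)] [np.float64(-0.00014108317140867216)]
side chk knob [243.70509181 238.03812714] hub [263.16383189 256.52906791] stone [336.75796501 192.26729219] [268.88472558 267.28808132]
```

```bash
cat >> h.py <<'E'
def plan(p1,yawx,n,hand,nrot=None,p0=None,y0=None):
    """rows from the present pose to p1 with tool x at world angle yawx, pointing down"""
    o=arm.get_obs(); r=R.from_rotvec(o["orientation"]).as_matrix()
    p0=np.array(o["eef_pos"]) if p0 is None else np.array(p0)
    a=np.arctan2(r[1,0],r[0,0]) if y0 is None else y0
    da=(yawx-a+np.pi)%(2*np.pi)-np.pi; nrot=nrot or n; st=(np.array(p1)-p0)/n/.02; rows=[]
    for i in range(n):
        x=st[0]*np.cos(a)+st[1]*np.sin(a); y=st[0]*np.sin(a)-st[1]*np.cos(a)
        t=-da/nrot if i<nrot else 0
        rows.append("%.2f %.2f %.2f 0 0 %.2f %g"%(x,y,-st[2],t/.1,hand)); a-=t
    for i in range(0,n,8): print("; ".join(rows[i:i+8]))
YH=-0.1115; YX=YH-np.pi/2   # tool x out of the mouth
E
python3 - <<'E'
from h import *
plan([.562,.229,.215],YX,48,60,14)
E
```

```text
-0.63 0.73 0.02 0 0 -0.85 60; -0.69 0.67 0.02 0 0 -0.85 60; -0.74 0.61 0.02 0 0 -0.85 60; -0.79 0.54 0.02 0 0 -0.85 60; -0.83 0.47 0.02 0 0 -0.85 60; -0.87 0.40 0.02 0 0 -0.85 60; -0.90 0.33 0.02 0 0 -0.85 60; -0.93 0.25 0.02 0 0 -0.85 60
-0.94 0.17 0.02 0 0 -0.85 60; -0.96 0.09 0.02 0 0 -0.85 60; -0.96 0.01 0.02 0 0 -0.85 60; -0.96 -0.07 0.02 0 0 -0.85 60; -0.95 -0.16 0.02 0 0 -0.85 60; -0.93 -0.24 0.02 0 0 -0.85 60; -0.91 -0.31 0.02 0 0 0.00 60; -0.91 -0.31 0.02 0 0 0.00 60
-0.91 -0.31 0.02 0 0 0.00 60; -0.91 -0.31 0.02 0 0 0.00 60; -0.91 -0.31 0.02 0 0 0.00 60; -0.91 -0.31 0.02 0 0 0.00 60; -0.91 -0.31 0.02 0 0 0.00 60; -0.91 -0.31 0.02 0 0 0.00 60; -0.91 -0.31 0.02 0 0 0.00 60; -0.91 -0.31 0.02 0 0 0.00 60
-0.91 -0.31 0.02 0 0 0.00 60; -0.91 -0.31 0.02 0 0 0.00 60; -0.91 -0.31 0.02 0 0 0.00 60; -0.91 -0.31 0.02 0 0 0.00 60; -0.91 -0.31 0.02 0 0 0.00 60; -0.91 -0.31 0.02 0 0 0.00 60; -0.91 -0.31 0.02 0 0 0.00 60; -0.91 -0.31 0.02 0 0 0.00 60
-0.91 -0.31 0.02 0 0 0.00 60; -0.91 -0.31 0.02 0 0 0.00 60; -0.91 -0.31 0.02 0 0 0.00 60; -0.91 -0.31 0.02 0 0 0.00 60; -0.91 -0.31 0.02 0 0 0.00 60; -0.91 -0.31 0.02 0 0 0.00 60; -0.91 -0.31 0.02 0 0 0.00 60; -0.91 -0.31 0.02 0 0 0.00 60
-0.91 -0.31 0.02 0 0 0.00 60; -0.91 -0.31 0.02 0 0 0.00 60; -0.91 -0.31 0.02 0 0 0.00 60; -0.91 -0.31 0.02 0 0 0.00 60; -0.91 -0.31 0.02 0 0 0.00 60; -0.91 -0.31 0.02 0 0 0.00 60; -0.91 -0.31 0.02 0 0 0.00 60; -0.91 -0.31 0.02 0 0 0.00 60
```

move_arm(series="-0.63 0.73 0.02 0 0 -0.85 60; -0.69 0.67 0.02 0 0 -0.85 60; -0.74 0.61 0.02 0 0 -0.85 60; -0.79 0.54 0.02 0 0 -0.85 60; -0.83 0.47 0.02 0 0 -0.85 60; -0.87 0.40 0.02 0 0 -0.85 60; -0.90 0.33 0.02 0 0 -0.85 60; -0.93 0.25 0.02 0 0 -0.85 60", grip_force=60)

```text
clock: 1.5
eef_pos: [0.2323, -0.4633, 0.2282]
orientation: [-1.44, 2.792, -0.001]
contact_force: [0.4, 0.7, 0.2]
gripper_width: 0.705
finger_force: 0.0
```

move_arm(series="-0.94 0.17 0.02 0 0 -0.85 60; -0.96 0.09 0.02 0 0 -0.85 60; -0.96 0.01 0.02 0 0 -0.85 60; -0.96 -0.07 0.02 0 0 -0.85 60; -0.95 -0.16 0.02 0 0 -0.85 60; -0.93 -0.24 0.02 0 0 -0.85 60; -0.91 -0.31 0.02 0 0 0 60; -0.91 -0.31 0.02 0 0 0 60")

```text
clock: 2.3
eef_pos: [0.2983, -0.3243, 0.2251]
orientation: [-2.094, 2.342, -0.001]
contact_force: [-0.3, -0.3, 0.0]
gripper_width: 0.702
finger_force: 0.0
```

Tracking well; carry on.

move_arm(series="-0.91 -0.31 0.02 0 0 0 60; -0.91 -0.31 0.02 0 0 0 60; -0.91 -0.31 0.02 0 0 0 60; -0.91 -0.31 0.02 0 0 0 60; -0.91 -0.31 0.02 0 0 0 60; -0.91 -0.31 0.02 0 0 0 60; -0.91 -0.31 0.02 0 0 0 60; -0.91 -0.31 0.02 0 0 0 60")

```text
clock: 3.1
eef_pos: [0.3639, -0.1852, 0.222]
orientation: [-2.093, 2.342, -0.001]
contact_force: [0.1, -0.0, 0.1]
gripper_width: 0.704
finger_force: 0.0
```

move_arm(series="-0.91 -0.31 0.02 0 0 0 60; -0.91 -0.31 0.02 0 0 0 60; -0.91 -0.31 0.02 0 0 0 60; -0.91 -0.31 0.02 0 0 0 60; -0.91 -0.31 0.02 0 0 0 60; -0.91 -0.31 0.02 0 0 0 60; -0.91 -0.31 0.02 0 0 0 60; -0.91 -0.31 0.02 0 0 0 60")

```text
clock: 3.9
eef_pos: [0.4294, -0.046, 0.2188]
orientation: [-2.094, 2.342, -0.001]
contact_force: [-0.7, 0.0, 1.1]
gripper_width: 0.701
finger_force: 0.0
```

move_arm(series="-0.91 -0.31 0.02 0 0 0 60; -0.91 -0.31 0.02 0 0 0 60; -0.91 -0.31 0.02 0 0 0 60; -0.91 -0.31 0.02 0 0 0 60; -0.91 -0.31 0.02 0 0 0 60; -0.91 -0.31 0.02 0 0 0 60; -0.5 -0.31 0.02 0 0 0 60; -0.2 -0.2 0.02 0 0 0 60")

```text
clock: 4.7
eef_pos: [0.4907, 0.0714, 0.2152]
orientation: [2.095, -2.341, 0.0]
contact_force: [-0.7, -0.3, -0.3]
gripper_width: 0.703
finger_force: 0.0
```

Run:
```python
from h import *
o=arm.get_obs(); print(o["eef_pos"],o["orientation"]); grab("wrist","w1.png"); c=cam("wrist",o)
for t in ["crank_knob","bit_mid","press"]:
    for s in arm.silhouettes(t,"wrist")[:2]: print(t,s["conf"],s["pixel"],cv2.minAreaRect(np.argwhere(s["region"])[:,::-1].astype(np.float32)))
for n,p in dict(knobtop=[.562,.229,.131],hub=[.519,.240,.112],mouth=[.5107,.157,.04]).items(): print(n,proj(c,p))
```

```text
[0.49067602 0.07136493 0.21516774] [ 2.09477587e+00 -2.34110183e+00  2.49022888e-06]
bit_mid 0.92 [309.3, 226.2] ((307.0276184082031, 226.05191040039062), (80.23538208007812, 14.100379943847656), 88.49256896972656)
press 0.97 [308.8, 276.5] ((306.6532287597656, 265.7880554199219), (71.08988952636719, 166.28265380859375), 0.596809446811676)
knobtop [250.92549606 395.26769038]
hub [306.64637178 382.90886584]
mouth [307.2499981  256.68828912]
```

View pics/w1.png

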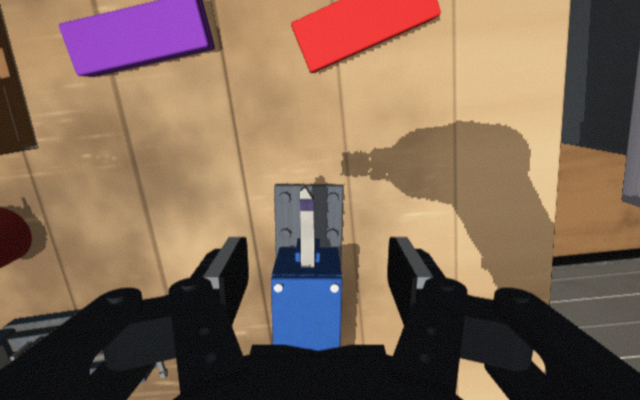

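The wrist view shows the holder's mouth at about (307,257), with the bit straight along column 307. Both match the projected geometry. The knob is out of this view, so I go on with the top-camera estimate.

Run:
```python
from h import *
plan([.5625,.2285,.175],YX,10,46)
plan([.5625,.2285,.098],YX,6,46,p0=[.5625,.2285,.175])
```

```text
-0.83 -0.27 0.20 0 0 -0.00 46; -0.83 -0.27 0.20 0 0 -0.00 46; -0.83 -0.27 0.20 0 0 -0.00 46; -0.83 -0.27 0.20 0 0 -0.00 46; -0.83 -0.27 0.20 0 0 -0.00 46; -0.83 -0.27 0.20 0 0 -0.00 46; -0.83 -0.27 0.20 0 0 -0.00 46; -0.83 -0.27 0.20 0 0 -0.00 46
-0.83 -0.27 0.20 0 0 -0.00 46; -0.83 -0.27 0.20 0 0 -0.00 46
-0.00 0.00 0.64 0 0 -0.00 46; -0.00 0.00 0.64 0 0 -0.00 46; -0.00 0.00 0.64 0 0 -0.00 46; -0.00 0.00 0.64 0 0 -0.00 46; -0.00 0.00 0.64 0 0 -0.00 46; -0.00 0.00 0.64 0 0 -0.00 46
```

move_arm(series="-0.83 -0.27 0.2 0 0 0 46; -0.83 -0.27 0.2 0 0 0 46; -0.83 -0.27 0.2 0 0 0 46; -0.83 -0.27 0.2 0 0 0 46; -0.83 -0.27 0.2 0 0 0 46; -0.83 -0.27 0.2 0 0 0 46; -0.83 -0.27 0.2 0 0 0 46; -0.83 -0.27 0.2 0 0 0 46")

```text
clock: 5.7
eef_pos: [0.5483, 0.199, 0.1828]
orientation: [2.094, -2.342, -0.0]
contact_force: [0.0, 0.5, -0.2]
gripper_width: 0.535
finger_force: 0.0
```

move_arm(series="-0.83 -0.27 0.2 0 0 0 46; -0.83 -0.27 0.2 0 0 0 46; 0 0 0 0 0 0 46; 0 0 0 0 0 0 46")

```text
clock: 6.1
eef_pos: [0.5622, 0.2297, 0.1748]
orientation: [2.093, -2.341, -0.0]
contact_force: [-1.1, -0.2, -0.8]
gripper_width: 0.538
finger_force: 0.0
```

Run:
```python
from h import *
print(arm.get_obs()["eef_pos"])
a=grab("side","s2.png")[150:330,160:380]; cv2.imwrite("pics/s2c.png",cv2.resize(a[:,:,::-1],None,fx=3,fy=3,interpolation=cv2.INTER_CUBIC))
```

```text
[0.56220378 0.22969821 0.174825  ]
```

View pics/s2c.png

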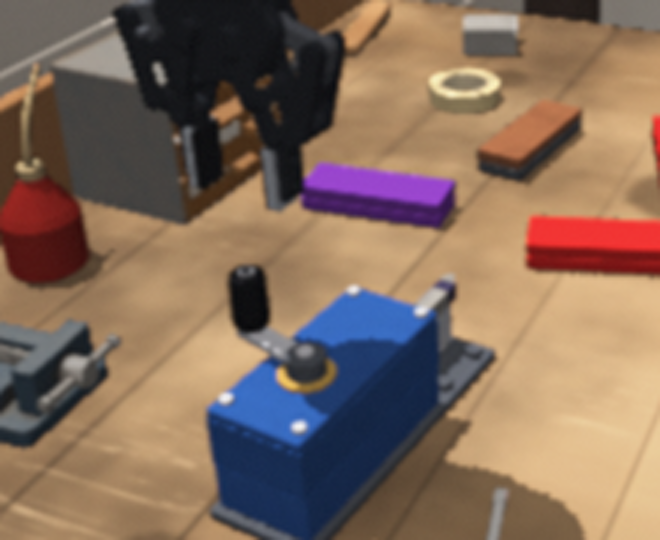

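The side crop shows the fingers straddling the knob (crop (248,295)), and the brown and black stone is confirmed at crop (530,140). I descend and grip.

move_arm(series="0.05 0 0.64 0 0 0 46; 0 0 0.64 0 0 0 46; 0 0 0.64 0 0 0 46; 0 0 0.64 0 0 0 46; 0 0 0.64 0 0 0 46; 0 0 0.6 0 0 0 46; 0 0 0 0 0 0 46", grip_force=60)

```text
clock: 6.85
eef_pos: [0.5609, 0.2276, 0.0968]
orientation: [2.09, -2.339, -0.001]
contact_force: [-0.5, 0.7, -0.0]
gripper_width: 0.537
finger_force: 0.0
```

move_arm(series="0 0 0 0 0 0 12; 0 0 0 0 0 0 12; 0 0 0 0 0 0 12; 0 0 0 0 0 0 12; 0 0 0 0 0 0 12; 0 0 0 0 0 0 12")

```text
clock: 7.45
eef_pos: [0.5634, 0.2287, 0.1002]
orientation: [-2.092, 2.34, -0.002]
contact_force: [5.4, 0.1, -1.1]
gripper_width: 0.244
finger_force: 58.9
```

```bash
cat > cr.py <<'E'
import numpy as np,sys
a,s,n,hand=[float(v) for v in sys.argv[1:5]]
t=a+s*np.arange(int(n)+1); X=2.25*np.sin(t);Y=-2.25*np.cos(t)
r=["%.2f %.2f 0 0 0 0 %g"%(x,y,hand) for x,y in zip(np.diff(np.cumsum(np.r_[X[0],np.diff(X)]).round(2)),np.diff(Y.round(2)))]
for i in range(0,len(r),8): print("%.2f:"%t[i],"; ".join(r[i:i+8]))
E
python3 cr.py .16 .2 16 12; echo; python3 cr.py 3.36 .1 62 12
```

```text
0.16: 0.43 0.11 0 0 0 0 12; 0.41 0.20 0 0 0 0 12; 0.35 0.28 0 0 0 0 12; 0.29 0.34 0 0 0 0 12; 0.22 0.39 0 0 0 0 12; 0.14 0.43 0 0 0 0 12; 0.05 0.45 0 0 0 0 12; -0.04 0.44 0 0 0 0 12
1.76: -0.13 0.43 0 0 0 0 12; -0.21 0.40 0 0 0 0 12; -0.29 0.35 0 0 0 0 12; -0.34 0.28 0 0 0 0 12; -0.40 0.21 0 0 0 0 12; -0.43 0.12 0 0 0 0 12; -0.45 0.04 0 0 0 0 12; -0.45 -0.05 0 0 0 0 12

3.36: -0.21 -0.06 0 0 0 0 12; -0.21 -0.08 0 0 0 0 12; -0.20 -0.11 0 0 0 0 12; -0.19 -0.12 0 0 0 0 12; -0.18 -0.14 0 0 0 0 12; -0.16 -0.15 0 0 0 0 12; -0.15 -0.17 0 0 0 0 12; -0.13 -0.19 0 0 0 0 12
4.16: -0.10 -0.20 0 0 0 0 12; -0.09 -0.20 0 0 0 0 12; -0.07 -0.22 0 0 0 0 12; -0.04 -0.22 0 0 0 0 12; -0.03 -0.22 0 0 0 0 12; 0.00 -0.23 0 0 0 0 12; 0.02 -0.22 0 0 0 0 12; 0.05 -0.22 0 0 0 0 12
4.96: 0.06 -0.22 0 0 0 0 12; 0.09 -0.20 0 0 0 0 12; 0.11 -0.20 0 0 0 0 12; 0.13 -0.19 0 0 0 0 12; 0.14 -0.17 0 0 0 0 12; 0.16 -0.16 0 0 0 0 12; 0.18 -0.14 0 0 0 0 12; 0.19 -0.12 0 0 0 0 12
5.76: 0.20 -0.10 0 0 0 0 12; 0.21 -0.08 0 0 0 0 12; 0.21 -0.06 0 0 0 0 12; 0.22 -0.04 0 0 0 0 12; 0.23 -0.02 0 0 0 0 12; 0.22 0.01 0 0 0 0 12; 0.23 0.03 0 0 0 0 12; 0.21 0.05 0 0 0 0 12
6.56: 0.22 0.07 0 0 0 0 12; 0.20 0.09 0 0 0 0 12; 0.20 0.11 0 0 0 0 12; 0.18 0.14 0 0 0 0 12; 0.17 0.15 0 0 0 0 12; 0.15 0.16 0 0 0 0 12; 0.13 0.18 0 0 0 0 12; 0.12 0.19 0 0 0 0 12
7.36: 0.10 0.21 0 0 0 0 12; 0.07 0.21 0 0 0 0 12; 0.06 0.22 0 0 0 0 12; 0.03 0.22 0 0 0 0 12; 0.01 0.22 0 0 0 0 12; -0.01 0.23 0 0 0 0 12; -0.04 0.22 0 0 0 0 12; -0.05 0.22 0 0 0 0 12
8.16: -0.08 0.21 0 0 0 0 12; -0.10 0.20 0 0 0 0 12; -0.12 0.19 0 0 0 0 12; -0.14 0.18 0 0 0 0 12; -0.15 0.16 0 0 0 0 12; -0.17 0.15 0 0 0 0 12; -0.19 0.13 0 0 0 0 12; -0.19 0.11 0 0 0 0 12
8.96: -0.21 0.09 0 0 0 0 12; -0.21 0.07 0 0 0 0 12; -0.22 0.05 0 0 0 0 12; -0.22 0.03 0 0 0 0 12; -0.23 0.00 0 0 0 0 12; -0.22 -0.02 0 0 0 0 12
```

move_arm(series="0.43 0.11 0 0 0 0 12; 0.41 0.20 0 0 0 0 12; 0.35 0.28 0 0 0 0 12; 0.29 0.34 0 0 0 0 12; 0.22 0.39 0 0 0 0 12")

```text
clock: 7.95
eef_pos: [0.5315, 0.1986, 0.0999]
orientation: [-2.091, 2.34, 0.002]
contact_force: [-0.4, 9.2, 3.0]
gripper_width: 0.242
finger_force: 59.4
```

```bash
cat > cr.py <<'E'
import numpy as np,sys,json
# args: cx cy  cmdx cmdy  theta0 step n hand -> rows from the commanded point along the circle, and command points
cx,cy,px,py,a,s,n=[float(v) for v in sys.argv[1:8]]; n=int(n); w=-.1115
ex=np.array([np.cos(w),np.sin(w)]);ey=np.array([-np.sin(w),np.cos(w)]); p=np.array([px,py])
for i in range(1,n+1):
    t=a+s*i; q=np.array([cx,cy])+.045*(ex*np.cos(t)-ey*np.sin(t)); d=(q-p)/.02
    u,v=round(-d@ey,2),round(-d@ex,2); p=p+.02*(-u*ey-v*ex)
    print("%.2f (%.4f %.4f): %.2f %.2f 0 0 0 0 12;"%(t,*p,u,v))
E
python3 cr.py .5205 .2422 .531 .1969 1.2 .2 9;python3 cr.py .5205 .2422 .4759 .2468 3.1 .125 44
```

```text
1.40 (0.5232 0.1974): 0.02 0.39 0 0 0 0 12;
1.60 (0.5142 0.1976): 0.04 0.45 0 0 0 0 12;
1.80 (0.5056 0.1997): -0.06 0.44 0 0 0 0 12;
2.00 (0.4973 0.2037): -0.15 0.43 0 0 0 0 12;
2.20 (0.4901 0.2089): -0.22 0.39 0 0 0 0 12;
2.40 (0.4842 0.2156): -0.30 0.33 0 0 0 0 12;
2.60 (0.4796 0.2234): -0.36 0.27 0 0 0 0 12;
2.80 (0.4768 0.2320): -0.41 0.19 0 0 0 0 12;
3.00 (0.4755 0.2407): -0.43 0.11 0 0 0 0 12;
3.23 (0.4764 0.2510): -0.21 0.00 0 0 0 0 12;
3.35 (0.4778 0.2565): -0.28 -0.04 0 0 0 0 12;
3.48 (0.4800 0.2616): -0.27 -0.08 0 0 0 0 12;
3.60 (0.4825 0.2666): -0.26 -0.10 0 0 0 0 12;
3.73 (0.4859 0.2710): -0.24 -0.14 0 0 0 0 12;
3.85 (0.4897 0.2750): -0.22 -0.17 0 0 0 0 12;
3.98 (0.4942 0.2788): -0.21 -0.20 0 0 0 0 12;
4.10 (0.4989 0.2817): -0.17 -0.22 0 0 0 0 12;
4.22 (0.5040 0.2841): -0.15 -0.24 0 0 0 0 12;
4.35 (0.5092 0.2857): -0.11 -0.25 0 0 0 0 12;
4.47 (0.5148 0.2869): -0.09 -0.27 0 0 0 0 12;
4.60 (0.5205 0.2873): -0.05 -0.28 0 0 0 0 12;
4.72 (0.5261 0.2869): -0.01 -0.28 0 0 0 0 12;
4.85 (0.5316 0.2858): 0.02 -0.28 0 0 0 0 12;
4.97 (0.5370 0.2840): 0.06 -0.28 0 0 0 0 12;
5.10 (0.54
[... 581 characters left out ...]
589 0.2186): 0.26 0.10 0 0 0 0 12;
6.85 (0.5555 0.2139): 0.25 0.14 0 0 0 0 12;
6.97 (0.5516 0.2097): 0.23 0.17 0 0 0 0 12;
7.10 (0.5474 0.2062): 0.20 0.19 0 0 0 0 12;
7.22 (0.5429 0.2031): 0.18 0.21 0 0 0 0 12;
7.35 (0.5377 0.2006): 0.15 0.24 0 0 0 0 12;
7.47 (0.5323 0.1988): 0.12 0.26 0 0 0 0 12;
7.60 (0.5269 0.1976): 0.09 0.26 0 0 0 0 12;
7.72 (0.5213 0.1972): 0.05 0.28 0 0 0 0 12;
7.85 (0.5157 0.1975): 0.02 0.28 0 0 0 0 12;
7.97 (0.5101 0.1985): -0.02 0.28 0 0 0 0 12;
8.10 (0.5047 0.2001): -0.05 0.28 0 0 0 0 12;
8.22 (0.4997 0.2023): -0.08 0.26 0 0 0 0 12;
8.35 (0.4948 0.2052): -0.12 0.26 0 0 0 0 12;
8.47 (0.4904 0.2088): -0.15 0.24 0 0 0 0 12;
8.60 (0.4864 0.2128): -0.18 0.22 0 0 0 0 12;
```

move_arm(series="0.02 0.39 0 0 0 0 12; 0.04 0.45 0 0 0 0 12; -0.06 0.44 0 0 0 0 12; -0.15 0.43 0 0 0 0 12")

```text
clock: 8.35
eef_pos: [0.4978, 0.2038, 0.0999]
orientation: [-2.094, 2.342, -0.001]
contact_force: [1.5, -0.9, 6.0]
gripper_width: 0.244
finger_force: 59.8
```

move_arm(series="-0.22 0.39 -0.05 0 0 0 12; -0.30 0.33 -0.05 0 0 0 12; -0.36 0.27 0 0 0 0 12")

```text
clock: 8.65
eef_pos: [0.4797, 0.224, 0.1002]
orientation: [2.092, -2.341, -0.0]
contact_force: [4.2, 2.1, -6.5]
gripper_width: 0.245
finger_force: 59.2
```

move_arm(series="-0.41 0.16 0.05 0 0 0 12; -0.43 0.11 0 0 0 0 12; -0.3 0.03 0 0 0 0 12")

```text
clock: 8.95
eef_pos: [0.4761, 0.2474, 0.1001]
orientation: [2.092, -2.34, -0.001]
contact_force: [-2.7, -1.5, 1.5]
gripper_width: 0.25
finger_force: 60.1
```

move_arm(series="-0.21 0 0 0 0 0 12; -0.28 -0.04 0 0 0 0 12; -0.27 -0.08 0 0 0 0 12; -0.26 -0.1 0 0 0 0 12")

```text
clock: 9.35
eef_pos: [0.4813, 0.2641, 0.1]
orientation: [2.086, -2.336, 0.001]
contact_force: [-7.7, -7.0, 8.6]
gripper_width: 0.242
finger_force: 60.8
```

move_arm(series="-0.24 -0.14 0 0 0 0 12; -0.22 -0.17 0 0 0 0 12; -0.21 -0.2 0 0 0 0 12; -0.17 -0.22 0 0 0 0 12; -0.15 -0.24 0 0 0 0 12")

```text
clock: 9.85
eef_pos: [0.5027, 0.2838, 0.1]
orientation: [2.088, -2.338, -0.003]
contact_force: [-11.0, 0.1, 7.1]
gripper_width: 0.245
finger_force: 60.9
```

move_arm(series="-0.11 -0.25 0 0 0 0 12; -0.09 -0.27 0 0 0 0 12; -0.05 -0.28 0 0 0 0 12; -0.01 -0.28 0 0 0 0 12")

```text
clock: 10.25
eef_pos: [0.5254, 0.2874, 0.1]
orientation: [2.09, -2.339, -0.003]
contact_force: [-10.1, 1.3, 5.4]
gripper_width: 0.242
finger_force: 60.6
```

move_arm(series="0.02 -0.28 0 0 0 0 12; 0.06 -0.28 0 0 0 0 12; 0.09 -0.26 0 0 0 0 12; 0.12 -0.26 0 0 0 0 12")

```text
clock: 10.65
eef_pos: [0.5464, 0.2797, 0.1]
orientation: [2.091, -2.34, -0.004]
contact_force: [-9.2, 2.3, 4.7]
gripper_width: 0.242
finger_force: 60.4
```

move_arm(series="0.15 -0.23 0 0 0 0 12; 0.18 -0.22 0 0 0 0 12; 0.21 -0.19 0 0 0 0 12; 0.23 -0.16 0 0 0 0 12")

```text
clock: 11.05
eef_pos: [0.5611, 0.2628, 0.1]
orientation: [2.093, -2.341, -0.003]
contact_force: [-4.9, -1.2, 4.0]
gripper_width: 0.242
finger_force: 60.1
```

move_arm(series="0 0 0 0 0 0 12; 0.1 -0.05 0 0 0 0 12; 0.1 -0.04 0 0 0 0 12")

```text
clock: 11.35
eef_pos: [0.5634, 0.2576, 0.1001]
orientation: [2.093, -2.341, -0.0]
contact_force: [-5.3, -0.3, 2.6]
gripper_width: 0.24
finger_force: 60.2
```

Resistance dropped from about 9 N to about 1.5 N, so the bit is free. I stop cranking, release the knob and rise.

move_arm(series="0 0 0 0 0 0 46; 0 0 0 0 0 0 46; 0 0 0 0 0 0 46; 0 0 0 0 0 0 46; 0 0 -0.6 0 0 0 46; 0 0 -1 0 0 0 46; 0 0 -1 0 0 0 46; 0 0 -1 0 0 0 46")

```text
clock: 12.15
eef_pos: [0.5642, 0.258, 0.1742]
orientation: [-2.093, 2.341, -0.001]
contact_force: [-0.0, 0.7, 0.1]
gripper_width: 0.534
finger_force: 0.0
```

Run:
```python
from h import *
print(arm.get_obs()["eef_pos"]);plan([.497,.09,.20],YX,11,46)
```

```text
[0.56416967 0.2580449  0.17417611]
0.79 0.22 -0.12 0 0 -0.00 46; 0.79 0.22 -0.12 0 0 -0.00 46; 0.79 0.22 -0.12 0 0 -0.00 46; 0.79 0.22 -0.12 0 0 -0.00 46; 0.79 0.22 -0.12 0 0 -0.00 46; 0.79 0.22 -0.12 0 0 -0.00 46; 0.79 0.22 -0.12 0 0 -0.00 46; 0.79 0.22 -0.12 0 0 -0.00 46
0.79 0.22 -0.12 0 0 -0.00 46; 0.79 0.22 -0.12 0 0 -0.00 46; 0.79 0.22 -0.12 0 0 -0.00 46
```

move_arm(series="0.79 0.22 -0.2 0 0 0 46; 0.79 0.22 -0.12 0 0 0 46; 0.79 0.22 -0.12 0 0 0 46; 0.79 0.22 -0.12 0 0 0 46; 0.79 0.22 -0.12 0 0 0 46; 0.79 0.22 -0.12 0 0 0 46; 0.79 0.22 -0.12 0 0 0 46; 0.79 0.22 -0.12 0 0 0 46")

```text
clock: 12.95
eef_pos: [0.5142, 0.1349, 0.1933]
orientation: [2.093, -2.342, 0.0]
contact_force: [-0.2, 0.5, -0.1]
gripper_width: 0.538
finger_force: 0.0
```

move_arm(series="0.79 0.22 0 0 0 0 46; 0.79 0.22 0 0 0 0 46; 0.79 0.22 0 0 0 0 46; 0 0 0 0 0 0 46; 0 0 0 0 0 0 46")

```text
clock: 13.45
eef_pos: [0.4964, 0.0902, 0.1933]
orientation: [-2.093, 2.343, -0.0]
contact_force: [0.6, 1.9, 0.3]
gripper_width: 0.543
finger_force: 0.0
```

Run:
```python
from h import *
o=arm.get_obs(); im=grab("wrist","w2.png"); c=cam("wrist",o); print(o["eef_pos"],c[2])
ex=np.array([np.cos(YH),np.sin(YH),0]);ey=np.array([-np.sin(YH),np.cos(YH),0]); M=np.array([.5185,.2265,0])-.07*ey
for s in arm.silhouettes("bit_mid","wrist")[:1]:
    print(s["conf"]); m=s["region"]; rows=np.where(m.any(1))[0]
    for r in rows[::max(1,len(rows)//10)]:
        cs=np.where(m[r])[0]; p=[toz(c,(v,r),.053)-M for v in (cs[0],cs[-1])]
        print(r,cs[0],cs[-1],"x,y mm",[np.round([q@ex*1e3,q@ey*1e3],1) for q in p])
a=im[100:360,180:440]; cv2.imwrite("pics/w2c.png",cv2.resize(a[:,:,::-1],None,fx=2.2,fy=2.2,interpolation=cv2.INTER_CUBIC))
```

```text
[0.49635645 0.0901678  0.19325011] [0.48908673 0.02486437 0.33643575]
0.83
150 303 304 x,y mm [array([  5.3, -92.1]), array([  4.5, -92.1])]
160 298 313 x,y mm [array([  9.5, -83.8]), array([ -2.8, -83.8])]
170 297 313 x,y mm [array([ 10.4, -75.5]), array([ -2.8, -75.5])]
180 299 313 x,y mm [array([  8.9, -67. ]), array([ -2.8, -67. ])]
190 300 314 x,y mm [array([  8.2, -58.4]), array([ -3.6, -58.4])]
200 300 314 x,y mm [array([  8.3, -49.6]), array([ -3.5, -49.6])]
210 302 315 x,y mm [array([  6.7, -40.8]), array([ -4.3, -40.7])]
220 301 315 x,y mm [array([  7.7, -31.7]), array([ -4.3, -31.7])]
230 302 315 x,y mm [array([  7. , -22.6]), array([ -4.3, -22.6])]
240 302 316 x,y mm [array([  7.1, -13.2]), array([ -5.1, -13.2])]
250 303 317 x,y mm [array([ 6.3, -3.8]), array([-6. , -3.8])]
```

View pics/w2c.png

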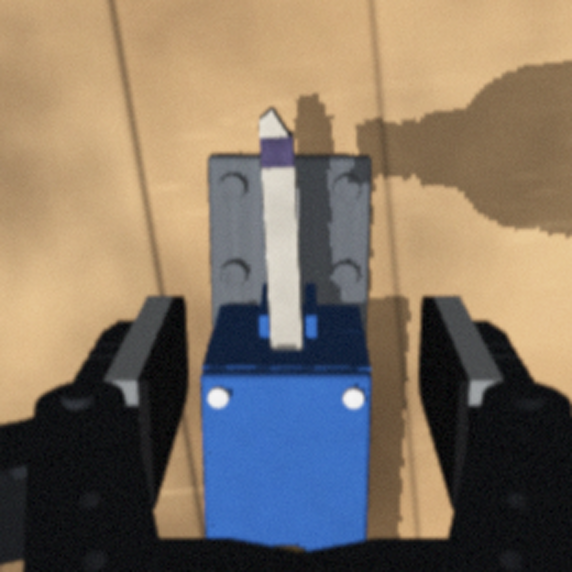

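The crop shows the bit freed and about 92 mm out of the mouth. Its tip is at crop (270,108) and it leaves between the cheeks at about (285,345), lying slightly askew within their play. I grip it near its middle, 33 mm from the mouth.

Run:
```python
from h import *
plan([.5073,.1241,.09],YX,6,40)
plan([.5073,.1241,.0415],YX,5,40,p0=[.5073,.1241,.09])
```

```text
-0.29 -0.06 0.86 0 0 -0.00 40; -0.29 -0.06 0.86 0 0 -0.00 40; -0.29 -0.06 0.86 0 0 -0.00 40; -0.29 -0.06 0.86 0 0 -0.00 40; -0.29 -0.06 0.86 0 0 -0.00 40; -0.29 -0.06 0.86 0 0 -0.00 40
-0.00 0.00 0.48 0 0 -0.00 40; -0.00 0.00 0.48 0 0 -0.00 40; -0.00 0.00 0.48 0 0 -0.00 40; -0.00 0.00 0.48 0 0 -0.00 40; -0.00 0.00 0.48 0 0 -0.00 40
```

move_arm(series="-0.29 -0.06 0.86 0 0 0 40; -0.29 -0.06 0.86 0 0 0 40; -0.29 -0.06 0.86 0 0 0 40; -0.29 -0.06 0.86 0 0 0 40; -0.29 -0.06 0.86 0 0 0 40; -0.29 -0.06 0.86 0 0 0 40; 0 0 0 0 0 0 40")

```text
clock: 14.25
eef_pos: [0.5063, 0.1247, 0.0875]
orientation: [2.092, -2.338, -0.002]
contact_force: [-0.1, -0.3, -0.7]
gripper_width: 0.468
finger_force: 0.0
```

move_arm(series="0 0 0.48 0 0 0 40; 0 0 0.48 0 0 0 40; 0 0 0.48 0 0 0 40; 0 0 0.48 0 0 0 40; 0 0 0.48 0 0 0 40; 0 0 0 0 0 0 40; 0 0 0 0 0 0 40")

```text
clock: 14.95
eef_pos: [0.5073, 0.1243, 0.0417]
orientation: [2.093, -2.342, 0.0]
contact_force: [0.9, 0.5, -0.1]
gripper_width: 0.47
finger_force: 0.0
```

move_arm(series="0 0 0 0 0 0 4; 0 0 0 0 0 0 4; 0 0 0 0 0 0 4; 0 0 0 0 0 0 4; 0 0 0 0 0 0 4; 0 0 0 0 0 0 4; 0 0 0 0 0 0 4", grip_force=50)

```text
clock: 15.65
eef_pos: [0.5078, 0.1246, 0.0426]
orientation: [-2.093, 2.341, -0.001]
contact_force: [-0.1, 0.8, 5.5]
gripper_width: 0.126
finger_force: 50.4
```

move_arm(series="0.12 0 0 0 0 0 4; 0.12 0 0 0 0 0 4; 0.12 0 0 0 0 0 4")

```text
clock: 15.95
eef_pos: [0.5074, 0.1186, 0.0426]
orientation: [-2.092, 2.339, -0.0]
contact_force: [-2.1, 3.9, 4.3]
gripper_width: 0.126
finger_force: 50.4
```

move_arm(series="0.3 0 -0.03 0 0 0 4; 0.4 0 0 0 0 0 4; 0.4 0 0 0 0 0 4; 0.4 0 0 0 0 0 4; 0.4 0 0 0 0 0 4; 0.4 0 0 0 0 0 4; 0 0 0 0 0 0 4")

```text
clock: 16.65
eef_pos: [0.5008, 0.0698, 0.0424]
orientation: [2.091, -2.342, -0.0]
contact_force: [-0.9, -1.4, 3.1]
gripper_width: 0.126
finger_force: 50.1
```

Run:
```python
from h import *
o=arm.get_obs(); im=grab("wrist","w3.png"); c=cam("wrist",o); print(o["eef_pos"],o["contact_force"])
ex=np.array([np.cos(YH),np.sin(YH),0]);ey=np.array([-np.sin(YH),np.cos(YH),0]); M=np.array([.5185,.2265,0])-.07*ey
for s in arm.silhouettes("bit_mid","wrist")[:2]:
    print(s["conf"],s["pixel"]); m=s["region"]; rows=np.where(m.any(1))[0]
    for r in rows[[0,5,15,-5,-1]]:
        cs=np.where(m[r])[0]; p=[toz(c,(v,r),.053)-M for v in (cs[0],cs[-1])]
        print(r,cs[0],cs[-1],"x,y mm",[np.round([q@ex*1e3,q@ey*1e3],1) for q in p])
t=grab("top","t3.png"); c=cam("top")
for s in arm.silhouettes("bit_mid","top")[:2]:
    b=cv2.boxPoints(cv2.minAreaRect(np.argwhere(s["region"])[:,::-1].astype(np.float32))); print(s["conf"],[np.round([(toz(c,p,.053)-M)@ex*1e3,(toz(c,p,.053)-M)@ey*1e3]) for p in b])
for s in arm.silhouettes("stone_top","top")[:5]:
    if abs(s["pixel"][0]-439)<8 and abs(s["pixel"][1]-192)<10: print(s["pixel"],cv2.minAreaRect(np.argwhere(s["region"])[:,::-1].astype(np.float32)))
```

```text
[0.50075358 0.06984277 0.04243212] [-0.88263922 -1.38751874  3.12080241]
0.91 [319.2, 224.9]
113 312 314 x,y mm [array([   2. , -147.6]), array([   1.2, -147.6])]
118 305 317 x,y mm [array([   4.6, -145.8]), array([ 1.000e-01, -1.458e+02])]
128 301 324 x,y mm [array([   6.1, -142.2]), array([  -2.5, -142.1])]
345 305 332 x,y mm [array([  5.7, -46.7]), array([ -6.4, -46.6])]
349 312 323 x,y mm [array([  2.5, -44.5]), array([ -2.4, -44.5])]
0.52 [array([  -6., -125.]), array([   4., -124.]), array([   6., -143.]), array([  -4., -144.])]
[438.8, 195.5] ((438.8926696777344, 193.03048706054688), (61.459136962890625, 23.78795623779297), 5.946863174438477)
```

The bit is fully drawn: its rear end is 27 mm past the mouth, it is gripped at its centre and it lies straight. I lift it and go look at the stone.

Run:
```python
from h import *
plan([.5008,.0698,.10],YX,5,4)
plan([.525,-.05,.20],YX,9,4,p0=[.5008,.0698,.10])
```

```text
0.01 0.00 -0.58 0 0 -0.00 4; 0.01 0.00 -0.58 0 0 -0.00 4; 0.01 0.00 -0.58 0 0 -0.00 4; 0.01 0.00 -0.58 0 0 -0.00 4; 0.01 0.00 -0.58 0 0 -0.00 4
0.65 -0.21 -0.56 0 0 -0.00 4; 0.65 -0.21 -0.56 0 0 -0.00 4; 0.65 -0.21 -0.56 0 0 -0.00 4; 0.65 -0.21 -0.56 0 0 -0.00 4; 0.65 -0.21 -0.56 0 0 -0.00 4; 0.65 -0.21 -0.56 0 0 -0.00 4; 0.65 -0.21 -0.56 0 0 -0.00 4; 0.65 -0.21 -0.56 0 0 -0.00 4
0.65 -0.21 -0.56 0 0 -0.00 4
```

move_arm(series="0 0 -0.2 0 0 0 4; 0 0 -0.5 0 0 0 4; 0 0 -0.6 0 0 0 4; 0 0 -0.6 0 0 0 4; 0 0 -0.6 0 0 0 4; 0 0 -0.4 0 0 0 4")

```text
clock: 17.5
eef_pos: [0.502, 0.072, 0.1023]
orientation: [-2.092, 2.34, -0.001]
contact_force: [-0.1, 0.3, -1.2]
gripper_width: 0.124
finger_force: 49.7
```

move_arm(series="0.5 -0.15 -0.5 0 0 0 4; 0.7 -0.21 -0.6 0 0 0 4; 0.7 -0.21 -0.6 0 0 0 4; 0.7 -0.21 -0.6 0 0 0 4; 0.7 -0.21 -0.6 0 0 0 4; 0.7 -0.21 -0.6 0 0 0 4; 0.7 -0.21 -0.6 0 0 0 4; 0.7 -0.21 -0.6 0 0 0 4")

```text
clock: 18.3
eef_pos: [0.5212, -0.0407, 0.1953]
orientation: [2.093, -2.343, -0.0]
contact_force: [0.7, -0.8, -2.0]
gripper_width: 0.123
finger_force: 49.7
```

move_arm(series="0.5 -0.21 -0.3 0 0 0 4; 0 0 0 0 0 0 4; 0 0 0 0 0 0 4; 0 0 0 0 0 0 4")

```text
clock: 18.7
eef_pos: [0.524, -0.0496, 0.1997]
orientation: [2.093, -2.341, -0.002]
contact_force: [0.7, -0.6, -1.7]
gripper_width: 0.127
finger_force: 49.7
```

Run:
```python
from h import *
o=arm.get_obs(); im=grab("wrist","w4.png"); c=cam("wrist",o); print(o["eef_pos"],o["orientation"],o["gripper_width"])
for s in arm.silhouettes("stone_top","wrist")[:4]:
    b=cv2.boxPoints(cv2.minAreaRect(np.argwhere(s["region"])[:,::-1].astype(np.float32)));q=np.array([toz(c,p,.024) for p in b])
    print(s["conf"],s["pixel"],b.round().tolist(),q[:,:2].round(4).tolist(),q.mean(0))
print(proj(c,[.5555,-.2147,.024]))
for s in arm.silhouettes("bit_mid","wrist")[:1]:
    rows=np.where(s["region"].any(1))[0]; print([(r,np.where(s["region"][r])[0][[0,-1]].tolist()) for r in rows[::25]])
```

```text
[ 0.52396768 -0.04957109  0.19973767] [ 2.09304620e+00 -2.34109214e+00 -1.82143671e-03] 0.1270186771139068
0.88 [258.3, 32.2] [[229.0, 0.0], [285.0, 0.0], [285.0, 61.0], [229.0, 61.0]] [[0.5804, -0.1996], [0.5347, -0.1945], [0.541, -0.1477], [0.5888, -0.153]] [ 0.56123197 -0.17368248  0.024     ]
0.73 [434.1, 10.1] [[411.0, 0.0], [477.0, 0.0], [477.0, 29.0], [411.0, 29.0]] [[0.4316, -0.183], [0.3776, -0.177], [0.3774, -0.1548], [0.4325, -0.161]] [ 0.40477952 -0.168939    0.024     ]
0.6 [190.9, 168.3] [[121.0, 155.0], [256.0, 127.0], [267.0, 177.0], [131.0, 205.0]] [[0.7021, -0.0836], [0.5742, -0.095], [0.5718, -0.0487], [0.7046, -0.0359]] [ 0.63819803 -0.06581569  0.024     ]
0.56 [411.4, 150.9] [[339.0, 151.0], [469.0, 99.0], [488.0, 147.0], [359.0, 199.0]] [[0.5021, -0.065], [0.3839, -0.0981], [0.3663, -0.0534], [0.4883, -0.0173]] [ 0.43515394 -0.05843415  0.024     ]
[256.0961797  -24.38120045]
[(np.int64(113), [313, 313]), (np.int64(138), [301, 332]), (np.int64(163), [301, 333]), (np.int64(188), [302, 332]), (np.int64(213), [302, 332]), (np.int64(238), [305, 330]), (np.int64(263), [305, 330]), (np.int64(288), [305, 330]), (np.int64(313), [304, 332]), (np.int64(338), [305, 331])]
```

View pics/w4.png

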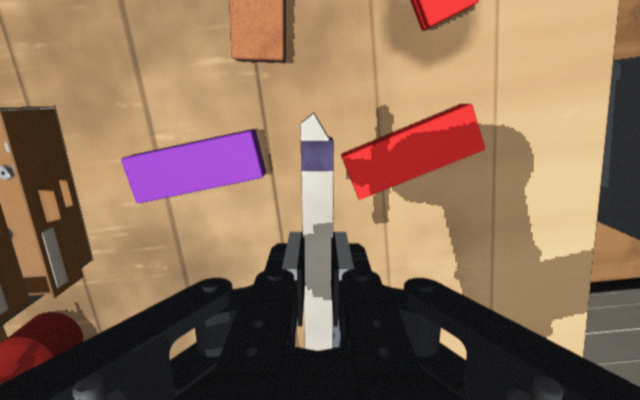

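The bit is held straight at column 317 (rows 113–350). The brown stone shows at the top, around (258,30), cut off by the image edge, so I go about 65 mm further and measure it again.

move_arm(series="0.5 -0.05 0 0 0 0 4; 0.8 -0.1 0 0 0 0 4; 0.8 -0.1 0 0 0 0 4; 0.8 -0.1 0 0 0 0 4; 0.5 -0.05 0 0 0 0 4; 0 0 0 0 0 0 4; 0 0 0 0 0 0 4; 0 0 0 0 0 0 4")

```text
clock: 19.65
eef_pos: [0.5249, -0.1179, 0.2005]
orientation: [-2.094, 2.342, 0.0]
contact_force: [0.1, -0.6, -1.3]
gripper_width: 0.128
finger_force: 49.7
```

Run:
```python
from h import *
o=arm.get_obs(); im=grab("wrist","w5.png"); c=cam("wrist",o); print(o["eef_pos"],o["orientation"],o["gripper_width"])
for s in arm.silhouettes("stone_top","wrist")[:4]:
    if not (220<s["pixel"][0]<340 and s["pixel"][1]<110): continue
    m=s["region"]; rows=np.where(m.any(1))[0]; print(s["conf"],s["pixel"],rows[[0,-1]])
    for r in rows[::max(1,len(rows)//9)]:
        cs=np.where(m[r])[0]; print(r,cs[0],cs[-1],[toz(c,(v,r),.024)[:2].round(4).tolist() for v in (cs[0],cs[-1]+1)])
    b=cv2.boxPoints(cv2.minAreaRect(np.argwhere(m)[:,::-1].astype(np.float32)));q=np.array([toz(c,p,.024) for p in b]); print(b.round().tolist(),q[:,:2].round(4).tolist(),q.mean(0))
a=im[:200,180:420]; cv2.imwrite("pics/w5c.png",cv2.resize(a[:,:,::-1],None,fx=3,fy=3,interpolation=cv2.INTER_CUBIC))
```

```text
[ 0.52492845 -0.11793583  0.200477  ] [-2.09415583e+00  2.34177503e+00  1.69184012e-04] 0.12791420779065835
0.88 [274.3, 67.1] [  0 138]
0 242 297 [[0.5712, -0.2669], [0.5253, -0.2618]]
15 244 297 [[0.5715, -0.2556], [0.5268, -0.2506]]
30 243 297 [[0.5742, -0.2444], [0.5282, -0.2392]]
45 244 297 [[0.5753, -0.2327], [0.5297, -0.2276]]
60 244 296 [[0.5773, -0.2208], [0.532, -0.2158]]
75 245 296 [[0.5785, -0.2086], [0.5336, -0.2036]]
90 246 296 [[0.5797, -0.1962], [0.5351, -0.1912]]
105 246 296 [[0.5818, -0.1835], [0.5368, -0.1785]]
120 247 296 [[0.583, -0.1705], [0.5384, -0.1655]]
135 247 295 [[0.5852, -0.1573], [0.541, -0.1524]]
[[242.0, 138.0], [242.0, 0.0], [297.0, 0.0], [297.0, 138.0]] [[0.5901, -0.1552], [0.5712, -0.2669], [0.5262, -0.2619], [0.5404, -0.1496]] [ 0.55699427 -0.20839993  0.024     ]
```

View pics/w5c.png

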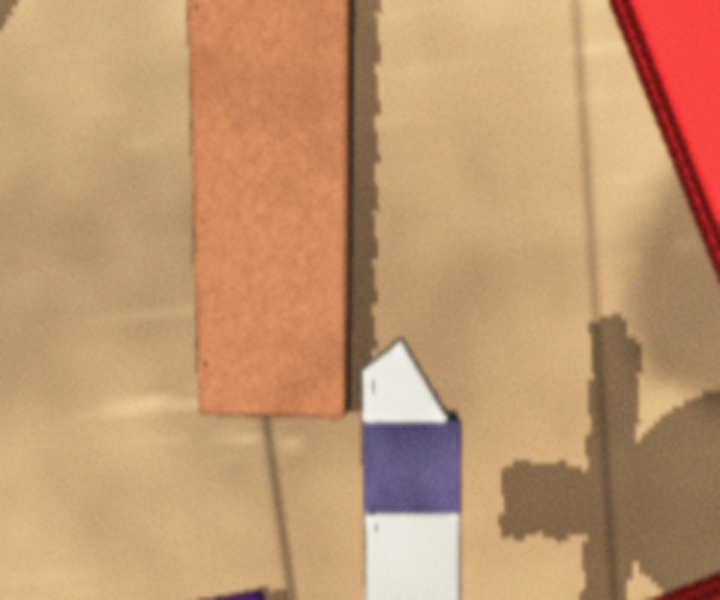

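The crop shows the stone's near edge at row 138, columns 246–296. Both cameras put its centre at about (0.5555, -0.2147), with yaw about -0.13.

Run:
```python
from h import *
Y=-.131-np.pi/2
plan([.5555,-.2147,.12],Y,8,4)
plan([.5555,-.2147,.034],Y,7,4,p0=[.5555,-.2147,.12],y0=Y)
```

```text
0.58 -0.26 0.50 0 0 0.02 4; 0.58 -0.26 0.50 0 0 0.02 4; 0.58 -0.26 0.50 0 0 0.02 4; 0.58 -0.26 0.50 0 0 0.02 4; 0.58 -0.26 0.50 0 0 0.02 4; 0.58 -0.26 0.50 0 0 0.02 4; 0.58 -0.27 0.50 0 0 0.02 4; 0.58 -0.27 0.50 0 0 0.02 4
-0.00 0.00 0.61 0 0 -0.00 4; -0.00 0.00 0.61 0 0 -0.00 4; -0.00 0.00 0.61 0 0 -0.00 4; -0.00 0.00 0.61 0 0 -0.00 4; -0.00 0.00 0.61 0 0 -0.00 4; -0.00 0.00 0.61 0 0 -0.00 4; -0.00 0.00 0.61 0 0 -0.00 4
```

move_arm(series="0.58 -0.26 0.5 0 0 0.02 4; 0.58 -0.26 0.5 0 0 0.02 4; 0.58 -0.26 0.5 0 0 0.02 4; 0.58 -0.26 0.5 0 0 0.02 4; 0.58 -0.26 0.5 0 0 0.03 4; 0.58 -0.26 0.5 0 0 0.03 4; 0.58 -0.27 0.5 0 0 0.03 4; 0.58 -0.27 0.5 0 0 0.03 4")

```text
clock: 20.55
eef_pos: [0.5558, -0.2166, 0.1195]
orientation: [2.069, -2.363, -0.0]
contact_force: [0.8, -0.5, -1.7]
gripper_width: 0.13
finger_force: 49.7
```

move_arm(series="0 0 0.6 0 0 0 4; 0 0 0.6 0 0 0 4; 0 0 0.6 0 0 0 4; 0 0 0.6 0 0 0 4; 0 0 0.6 0 0 0 4; 0 0 0.5 0 0 0 4; 0 0 0 0 0 0 4; 0 0 0 0 0 0 4")

```text
clock: 21.35
eef_pos: [0.5557, -0.2154, 0.0504]
orientation: [2.07, -2.362, 0.0]
contact_force: [-0.9, 0.0, -0.8]
gripper_width: 0.126
finger_force: 49.7
```

move_arm(series="-0.03 0 0.4 0 0 0 4; 0 0 0.35 0 0 0 4; 0 0 0.2 0 0 0 4; 0 0 0.12 0 0 0 4; 0 0 0 0 0 0 4; 0 0 0 0 0 0 4")

```text
clock: 21.95
eef_pos: [0.5558, -0.2149, 0.0292]
orientation: [-2.07, 2.363, -0.0]
contact_force: [-0.2, -0.4, -1.7]
gripper_width: 0.128
finger_force: 49.7
```

move_arm(series="0 0 0.05 0 0 0 4; 0 0 0.04 0 0 0 4; 0 0 0.03 0 0 0 4; 0 0 0 0 0 0 4; 0 0 0 0 0 0 4")

```text
clock: 22.45
eef_pos: [0.5556, -0.2149, 0.0268]
orientation: [-2.07, 2.363, -0.0]
contact_force: [0.5, -0.6, -1.1]
gripper_width: 0.127
finger_force: 49.7
```

move_arm(series="0 0 0.02 0 0 0 4; 0 0 0.02 0 0 0 4; 0 0 0 0 0 0 4; 0 0 0 0 0 0 4")

```text
clock: 22.85
eef_pos: [0.5557, -0.2149, 0.0267]
orientation: [-2.07, 2.363, -0.0]
contact_force: [-1.1, 2.0, 5.9]
gripper_width: 0.126
finger_force: 50.5
```

In contact with the stone. I ease off slightly, open and rise.

move_arm(series="0 0 -0.02 0 0 0 4; 0 0 0 0 0 0 20; 0 0 0 0 0 0 30; 0 0 0 0 0 0 34; 0 0 0 0 0 0 34")

```text
clock: 23.35
eef_pos: [0.5556, -0.2149, 0.0261]
orientation: [2.07, -2.363, -0.0]
contact_force: [-0.0, 0.2, 0.0]
gripper_width: 0.399
finger_force: 0.0
```

move_arm(series="0 0 -0.2 0 0 0 34; 0 0 -0.5 0 0 0 34; 0 0 -0.8 0 0 0 34; 0 0 -1 0 0 0 34; 0 0 -1 0 0 0 34; -0.5 0 -1 0 0 0 34; -1 0 -1 0 0 0 34; -1 0 -1 0 0 0 34")

```text
clock: 24.15
eef_pos: [0.5622, -0.1651, 0.1582]
orientation: [-2.068, 2.363, -0.001]
contact_force: [0.5, -0.5, -0.1]
gripper_width: 0.396
finger_force: 0.0
```

move_arm(series="-1 0 0 0 0 0 34; -1 0 0 0 0 0 34; -1 0 0 0 0 0 34; 0 0 0 0 0 0 34; 0 0 0 0 0 0 34; 0 0 0 0 0 0 34")

```text
clock: 24.75
eef_pos: [0.57, -0.1064, 0.1567]
orientation: [-2.069, 2.363, -0.0]
contact_force: [-0.1, -0.4, 0.2]
gripper_width: 0.396
finger_force: 0.0
```

Run:
```python
from h import *
o=arm.get_obs(); im=grab("wrist","w6.png"); c=cam("wrist",o); print(o["eef_pos"],o["contact_force"])
for t,z in (("bit_mid",.037),("stone_top",.024)):
  for s in arm.silhouettes(t,"wrist")[:2]:
    b=cv2.boxPoints(cv2.minAreaRect(np.argwhere(s["region"])[:,::-1].astype(np.float32)));q=np.array([toz(c,p,z) for p in b])
    print(t,s["conf"],s["pixel"],b.round().tolist(),q[:,:2].round(4).tolist(),q.mean(0))
```

```text
[ 0.56999927 -0.10639036  0.15667505] [-0.08621763 -0.44191147  0.24172782]
bit_mid 0.65 [319.8, 55.2] [[307.0, 0.0], [326.0, -0.0], [328.0, 120.0], [310.0, 120.0]] [[0.5602, -0.2354], [0.5475, -0.234], [0.5557, -0.1544], [0.5696, -0.1559]] [ 0.55826245 -0.19492918  0.037     ]
stone_top 0.87 [235.6, 233.3] [[164.0, 221.0], [311.0, 190.0], [323.0, 247.0], [176.0, 278.0]] [[0.7025, -0.089], [0.5769, -0.0999], [0.5735, -0.0488], [0.7049, -0.0361]] [ 0.63942745 -0.06845401  0.024     ]
stone_top 0.65 [309.3, 61.2] [[287.0, 123.0], [287.0, 0.0], [348.0, 0.0], [348.0, 123.0]] [[0.5877, -0.1554], [0.5744, -0.2405], [0.5314, -0.2348], [0.5407, -0.1492]] [ 0.55854542 -0.19497496  0.024     ]
```

View pics/w6.png

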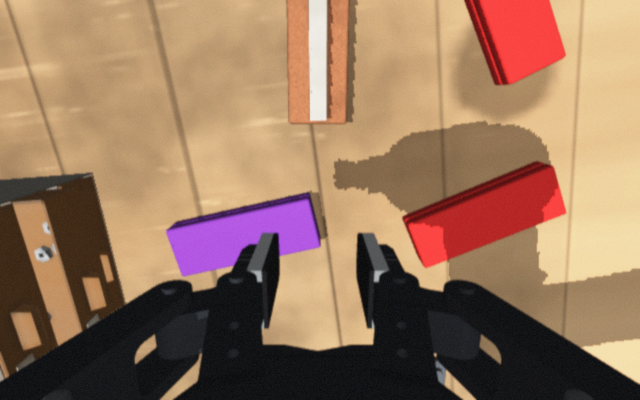

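The bit lies flat along the stone's middle: bit mid column is about 318, the stone spans 288–349, and the near ends sit about 2 mm apart. The gripper is clear, so I hand in.

```bash
python3 -c "
from station import arm
print(arm.job_done())"
```

```text
the job is handed in; nothing more can be done
None
```

I cranked the bit free and stopped when the resistance dropped. I then drew it straight out, laid it flat along the middle of the brown oilstone with the gripper clear, and handed the job in at about 25 s; no verdict came back.

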